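# Press home a gasketed lid and snap its four clips corner to corner

### The job

Close the sealed fixings box: press its lid fully home in the middle and lean on it there with 15 to 25 N for a full second so that the new seal takes its set, then snap the four black hinged clips down over the rim until each is fully shut, in opposite-corner order (any clip first, next the one diagonally across from it, then the remaining two) so that the gasket beds evenly. Lid and clips are thin plastic, so feel your way and never push on them with more than 30 N, and leave the things standing beside the box where they are.

Things in the scene. Friction and masses are not known exactly. Their poses are not given: they have to be found in the camera images.
- box: Grey plastic sealed box screwed to the bench by its end feet; it does not move. Body 120 (box x) x 190 (box y) x 74 mm. Origin: centre of its underside; z up, x from the near to the far long side, y along it. Along each long side, 68 mm from the middle and 72 mm up, runs a 10 mm thick round rim bead that the clips hook under; grey pads on the wall stop the closed clips.
- lid: Grey lid plate 130 x 212 mm (box x, y) carrying the four clips, already in place over the box, top about 90 mm above the bench when home. Guided by its plug seal it only moves down and rocks about 1 mm on its gasket; it is not lifted off. Origin below the plate's middle, axes as the box's. Lid and clips are thin plastic, spoilt by more than 30 N.
- lid_centre (a point): Point on top of the lid, in the middle of its slightly raised 60 x 100 mm centre panel: the place to press the lid home.
- lid_lift (a joint): How far the lid still stands off home, in m: it starts 3 to 6 mm high, stuck by its tight plug seal; 0 is fully home. The seal slides under about 8 N of steady downward push and stays where it is left; at home the lid stops on its springy new gasket (about 70 N per mm), which takes its set only under 15 to 25 N held for about a second.
- clip_a (a joint): Swing of clip a in rad: near long side (box -x), at the box's +y end; clip c is diagonally oppopoint. 0: shut, hanging down on its pad; starts open at 1.15 to 1.75 (1.57: level, sticking out). Turns on a pin along the box's y; stays about where it is left. Its hook rib meets the rim bead at about 0.6 rad and wedges under it, pulling the lid down; press it on to its pad.
- clip_a_hinge (a point): Middle of the hinge pin of clip a, on the lid edge, 70 mm (box x) and 60 mm (box y) from the box's middle, about 84 mm up when the lid is home. The clip swings out towards box -x.
- clip_a_tab (a point): Point on the outer face of the flared finger tab of clip a (black, 38 mm wide along the box, 3 mm thick, 38 mm from pin to tip), 34 mm from the pin; clip shut, it lies 9 mm outside and 32.5 mm below the pin. Push here.
- clip_b (a joint): Swing of clip b in rad: near long side (box -x), at the box's -y end; clip d is diagonally oppopoint. 0: shut, hanging down on its pad; starts open at 1.15 to 1.75 (1.57: level, sticking out). Turns on a pin along the box's y; stays about where it is left. From 0.6 to 0.15 rad it needs 3 to 15 N at the tab if pushed round the pin, inwards and downwards together.
- clip_b_hinge (a point): Middle of the hinge pin of clip b, on the lid edge, 70 mm (box x) and 60 mm (box y) from the box's middle, about 84 mm up when the lid is home. The clip swings out towards box -x.
- clip_b_tab (a point): Point on the outer face of the flared finger tab of clip b (black, 38 mm wide along the box, 3 mm thick, 38 mm from pin to tip), 34 mm from the pin; clip shut, it lies 9 mm outside and 32.5 mm below the pin. Push here.
- clip_c (a joint): Swing of clip c in rad: far long side (box +x), at the box's -y end; clip a is diagonally oppopoint. 0: shut, hanging down on its pad; starts open at 1.15 to 1.75 (1.57: level, sticking out). Turns on a pin along the box's y; stays about where it is left. Shoved level instead of round the pin, it jams and takes more than 30 N.
- clip_c_hinge (a point): Middle of the hinge pin of clip c, on the lid edge, 70 mm (box x) and 60 mm (box y) from the box's middle, about 84 mm up when the lid is home. The clip swings out towards box +x.
- clip_c_tab (a point): Point on the outer face of the flared finger tab of clip c (black, 38 mm wide along the box, 3 mm thick, 38 mm from pin to tip), 34 mm from the pin; clip shut, it lies 9 mm outside and 32.5 mm below the pin. Push here.
- clip_d (a joint): Swing of clip d in rad: far long side (box +x), at the box's +y end; clip b is diagonally oppopoint. 0: shut, hanging down on its pad; starts open at 1.15 to 1.75 (1.57: level, sticking out). Turns on a pin along the box's y; stays about where it is left. All four clips are alike and behave as told for a, b and c.
- clip_d_hinge (a point): Middle of the hinge pin of clip d, on the lid edge, 70 mm (box x) and 60 mm (box y) from the box's middle, about 84 mm up when the lid is home. The clip swings out towards box +x.
- clip_d_tab (a point): Point on the outer face of the flared finger tab of clip d (black, 38 mm wide along the box, 3 mm thick, 38 mm from pin to tip), 34 mm from the pin; clip shut, it lies 9 mm outside and 32.5 mm below the pin. Push here.
- sanding_block: Cork sanding block, 64 x 112 x 34 mm, loose, beyond the box's -y end. Origin at the centre of its underside. Leave it alone.
- stain_tin: Round tin of wood stain, 89 mm across, 88 mm high, loose, beyond the box's +y end. Origin at the centre of its underside. Leave it alone.
- screw_pack: Brown carton pack, 72 x 122 x 52 mm, loose, beyond the box's +y end. Origin at the centre of its underside. Leave it alone.

How it is judged:
On the way, in this order (a step that is already met when the one before it is completed fails the run):
1. the lid is home (within 1 mm) and is being pressed there with more than 12 N for half a second, all four clips still open (value of joint lid_lift below 0.001 m and contact force between the fingers and lid above 12 N and value of joint each of clip_a, clip_b, clip_c, clip_d above 0.3 rad), for 0.5 s.
2. two diagonally opposite clips are snapped shut while the other two are still open (((value of joint lid_lift below 0.001 m and value of joint each of clip_a, clip_c below 0.03 rad and value of joint each of clip_b, clip_d above 0.3 rad) or (value of joint lid_lift below 0.001 m and value of joint each of clip_b, clip_d below 0.03 rad and value of joint each of clip_a, clip_c above 0.3 rad))), for 0.2 s.
At the end, for the whole second after the job is handed in: The lid is home (within 1 mm) and all four clips are shut (each within 0.03 rad, 1 mm at its tab, of closed) (value of joint lid_lift below 0.001 m and value of joint each of clip_a, clip_b, clip_c, clip_d below 0.03 rad); the robot touches nothing.
It fails at once if the lid or a clip is pushed with more than 30 N (contact force between any of the fingers, the arm and lid above 30 N).
It fails at once if two neighbouring clips are shut before an opposite one ((value of joint each of clip_a, clip_b below 0.03 rad and value of joint each of clip_c, clip_d above 0.3 rad) or (value of joint each of clip_b, clip_c below 0.03 rad and value of joint each of clip_d, clip_a above 0.3 rad) or (value of joint each of clip_c, clip_d below 0.03 rad and value of joint each of clip_a, clip_b above 0.3 rad) or (value of joint each of clip_d, clip_a below 0.03 rad and value of joint each of clip_b, clip_c above 0.3 rad)).
It fails at once if a thing beside the box is shifted by more than 15 mm (distance of any of sanding_block, stain_tin, screw_pack from where it was at the start of the episode above 0.015 m).
It also fails if it takes over 58 s, if anything falls off the work surface, if the arm or the gripper's body presses on something with over 40 N, if the wrist force passes 120 N, or if a joint passes its speed limit or range.

### The arm

A 7-joint arm with a two-finger parallel gripper is mounted at the origin on the work surface; the furniture and walls round the work are solid. World frame = base frame: x ahead of the robot, y to its left, z up, the work surface at z = 0. Lengths are in m, angles in rad, forces in N, time in s.
With the tool pointing down it reaches from about 0.4 to 0.85 m from the base axis. Payload 4.5 kg.
Tool frame: the origin (TCP) lies at the very end of the fingers, on their centre line; the grasp point (between the pads) lies 19 mm behind it (ctrl.pinch_z is the distance from the TCP to the grasp point, in m); z points along the fingers, y is the line along which they close (so a half turn about z gives the same grasp; the last joint's range is limited). The gripper opens to 88 mm and grips with 3 to 60 N. Pads are 18 mm wide; open, the fingers measure 123 mm over their backs; the gripper's body (75 mm by 187 mm) begins 45 mm behind the grasp point.
Start: joints at [-1.256, 0.689, -0.195, 1.565, 0.157, 0.902, -0.215], TCP at [0.173, 0.601, 0.208] pointing down, gripper open.
Joint ranges: [-3.01, 3.01], [-0.46, 2.08], [-1.47, 1.51], [0.13, 2.56], [-1, 4.14], [0.04, 2.09], [-2.66, 2.66]. Speed limits (rad/s): [2.57, 2.57, 3.14, 3.14, 3.14, 3.14, 3.14].

### API

Orientations are given as a 3x3 rotation matrix whose columns are the frame's x, y, z axes.
In Python, from rig import ctrl gives the robot as it stands. The module is installed in compiled form; this text tells all that it offers. Calls block until the motion is done:
- ctrl.movep(position, orientation): joint-space move of the TCP to a pose.
- ctrl.move_straight(position, attitude=None, speed=0.15): straight line of the TCP; attitude=None keeps the orientation; speed is the mean speed in m/s.
- ctrl.move_joints(angles): joint-space move.
- ctrl.move_gripper(opening, squeeze=None): finger opening in m; squeeze is the grip in N (None keeps the last); returns when the fingers have stopped.
- ctrl.sleep(seconds).
- ctrl.solve_ik(position, orientation): joint angles nearest the present ones, or None.
- ctrl.get_obs(): the state.
- ctrl.capture(name): name is "scene" or "top" or "wrist"; returns (picture, depth): 400x640x3 uint8, blue, green, red; 400x640 float32, m along the optical axis (not along the pixel's ray), 0 where there is no reading.
- ctrl.camera_info(name): a dict with "fx", "fy", "cx", "cy" (pixels), "k1" (the pictures are not rectified: a ray, as slopes to the right and down, at radius r is drawn at 1 + k1 r^2 times it, then the intrinsics apply), "R" (3x3) and "t" (3): a world point X has camera coordinates R X + t. Camera axes: x right, y down, z forward; pixel columns grow to the right and rows downward; lengths in m; the calibration is good to about 2 mm. A picture is of the moment at which its call begins: read the wrist's pose just before it. camera_info takes no time and is no camera call; for the wrist camera it gives the pose at the moment of the call.
A pose or a line that the arm cannot do raises ctrl.IKError and nothing moves.
- ctrl.job_done(): hands the job in; it is judged then, once.
The state is a dict: "time_s": time; "joint_pos": joint angles; "qvel": joint speeds; "tau": joint torques, N m; "position": TCP position; "tool_rot": TCP orientation; "ft_force": force on the tool from outside, world axes, zero at the start; "wrist_torque": the same for the moment, N m; "width": finger opening in m; "grip_force": force on a finger pad.
Only numpy, scipy, OpenCV 4.12 (cv2) and the standard library are available. Lean on these libraries where they do the work, as an engineer would, in place of code of your own. Each camera call takes 0.05 s, during which the arm holds its last target. There are 200 camera calls.

## Working session

There is one attempt and no reset: what is moved stays moved. The work goes in short steps, each a Python script; the robot and the scene stay as the last script left them, time stands still between calls to the robot, and variables do not carry over. Pictures are saved under pics/ and viewed, at most 10 in all, crops included, and the job is handed in when it is done.

```bash
mkdir -p pics; python3 - <<'E'
from rig import ctrl
import cv2,numpy as np
for n in("scene","top"):
    p,d=ctrl.capture(n); cv2.imwrite(f"pics/{n}0.png",p); np.save(f"{n}0.npy",d)
    i=ctrl.camera_info(n); print(n,i)
o=ctrl.get_obs(); print(o)
E
```

```text
scene {'fx': 497.61186103378554, 'fy': 497.61186103378554, 'cx': 312.40352259520614, 'cy': 203.2258860124685, 'k1': 0.004424479684740755, 'R': array([[ 0.70610138, -0.70811002,  0.00102135],
       [-0.42582559, -0.42576922, -0.79836905],
       [ 0.56576799,  0.56329457, -0.6021676 ]]), 't': array([-0.32869282,  0.31279764,  0.96089734])}
top {'fx': 362.51524525412043, 'fy': 362.51524525412043, 'cx': 311.9919355899877, 'cy': 202.32056021781838, 'k1': -0.07212236109319162, 'R': array([[ 0.01174604, -0.99976204,  0.01838209],
       [-0.99725377, -0.01305695, -0.07290016],
       [ 0.07312283, -0.01747532, -0.99716983]]), 't': array([0.03142924, 0.54109856, 0.98146209])}
{'time_s': 0.1, 'joint_pos': array([-1.25614578,  0.68988287, -0.19451806,  1.56622858,  0.15732714,
        0.9024968 , -0.21512838]), 'qvel': array([-1.67228165e-03, -8.15150219e-04,  2.51918063e-07, -3.80295044e-03,
       -9.41016166e-04, -1.74239401e-03,  7.11321573e-04]), 'tau': array([-3.60911588e-03, -5.28496599e+01, -1.27159305e+00, -1.53836954e+01,
       -5.25458436e-02,  2.03888310e-03,  5.26921099e-05]), 'position': array([0.17311768, 0.59991138, 0.20690404]), 'tool_rot': array([[-9.60837186e-01,  2.77113344e-01, -3.11633502e-04],
       [ 2.77113483e-01,  9.60835877e-01, -1.59207948e-03],
       [-1.41757819e-04, -1.61608701e-03, -9.99998684e-01]]), 'ft_force': array([0.22949956, 0.14588455, 0.28027002]), 'wrist_torque': array([ 0.01178406, -0.00060428,  0.0107645 ]), 'grip_force': 0.0, 'width': 0.08797242221170236}
```

View pics/scene0.png

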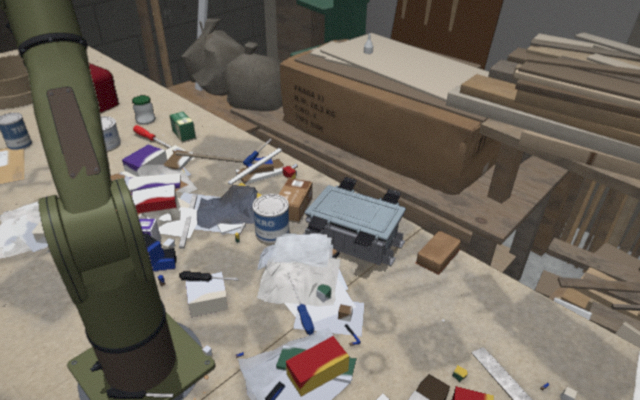

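View pics/top0.png

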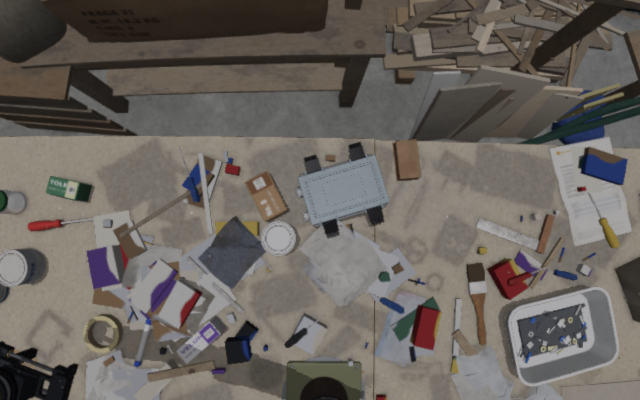

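The scene view shows the grey box at about (355,220) with tin (270,217) to its left and cork block (438,252) to its right. In the top view the lid is centred near (343,190). Its clips are at (332,228) a, (376,215) b, (350,156) c and (312,165) d. The tin is at (279,238), the carton at (266,196) and the cork at (407,160).

```bash
cat > h.py <<'E'
import numpy as np,cv2
from rig import ctrl
def cloud(n,d,info=None):
    i=info or ctrl.camera_info(n)
    v,u=np.indices(d.shape)
    K=np.array([[i['fx'],0,i['cx']],[0,i['fy'],i['cy']],[0,0,1]])
    p=cv2.undistortPoints(np.stack([u,v],-1).reshape(-1,1,2).astype(np.float64),K,np.array([i['k1'],0,0,0])).reshape(*d.shape,2)
    P=np.dstack([p*d[...,None],d])
    P=(P-i['t'])@i['R']; P[d==0]=np.nan; return P
def proj(n,X,info=None):
    i=info or ctrl.camera_info(n)
    K=np.array([[i['fx'],0,i['cx']],[0,i['fy'],i['cy']],[0,0,1]])
    return cv2.projectPoints(np.float64(X).reshape(-1,3),cv2.Rodrigues(i['R'])[0],i['t'],K,np.array([i['k1'],0,0,0]))[0][:,0]
E
python3 - <<'E'
from h import *
out={}
for n,(r0,r1,c0,c1) in(("top",(140,240,290,395)),("scene",(170,270,290,420))):
    P=cloud(n,np.load(n+"0.npy")); p=cv2.imread(f"pics/{n}0.png")
    S=P[r0:r1,c0:c1]; g=p[r0:r1,c0:c1].astype(int)
    m=(S[...,2]>.084)&(S[...,2]<.106)&(g.max(-1)>85)
    k,l,st,_=cv2.connectedComponentsWithStats(m.astype(np.uint8),connectivity=4)
    b=1+np.argmax(st[1:,4]); q=S[l==b]
    r=cv2.minAreaRect((q[:,:2]*1000).astype(np.float32)); print(n,r,np.median(q[:,2]),len(q),q[:,:2].mean(0))
    A=np.c_[q[:,:2]-q[:,:2].mean(0),np.ones(len(q))]; print(np.linalg.lstsq(A,q[:,2],rcond=None)[0])
a=cv2.resize(cv2.imread("pics/top0.png")[140:240,290:420],None,fx=6,fy=6,interpolation=cv2.INTER_CUBIC); cv2.imwrite("pics/topc.png",a)
E
```

```text
top ((570.2064819335938, -40.09992980957031), (144.4260711669922, 212.69093322753906), 17.066307067871094) 0.09311461096223538 4145 [ 0.56919492 -0.03930167]
[-1.50065236e-04 -8.80240148e-05  9.31545073e-02]
scene ((568.6153564453125, -42.851478576660156), (148.55665588378906, 213.08851623535156), 17.49019432067871) 0.09273097482135609 3020 [ 0.56538151 -0.04877144]
[0.00056673 0.00037599 0.09271989]
```

View pics/topc.png

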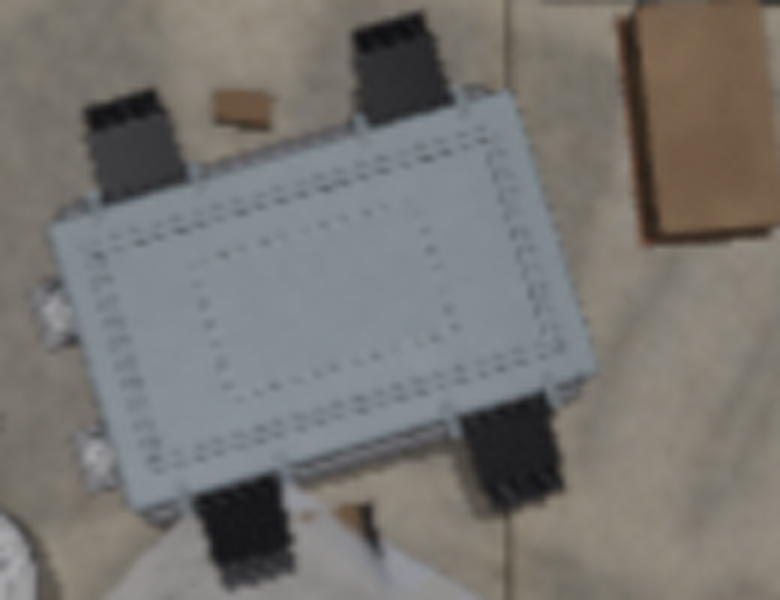

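The lid appears as a rectangle in the crop with corners (52,228), (515,92), (597,370) and (132,512). All four clips stick out, and yaw is about 17°. Next I refine the pose, clip angles and neighbours, and check IK.

```bash
cat >> h.py <<'E'
H=0.0845   # hinge height, lid home
def frame(): 
    b=np.load('box.npy'); c,s=np.cos(b[2]),np.sin(b[2]); return b[:2],np.array([c,s]),np.array([-s,c])
SG={'a':(-1,1),'b':(-1,-1),'c':(1,-1),'d':(1,1)}
def pose(k,q,back=0.,tmax=.52,r=.0335,dy=0.):
    "tool pose with the closed fingertips on clip k's tab at swing q, backed off along the normal"
    C,ex,ey=frame(); sx,sy=SG[k]; phi=.27+q
    t=np.clip(np.pi/2-phi,0,tmax)
    s=.009*np.clip((np.pi/2-tmax-phi)/.15,0,1)            # inner edge leads once tilt saturates
    p=np.array([.070+r*np.sin(phi),-r*np.cos(phi)])       # (out, up)
    p=p+back*np.array([np.cos(phi),np.sin(phi)])
    p=p-s*np.array([-np.cos(t),np.sin(t)])
    O=np.r_[sx*ex,0]; Z=-np.sin(t)*O-np.array([0,0,np.cos(t)])
    Y=np.r_[ey,0]*YS; R=np.c_[np.cross(Y,Z),Y,Z]
    return np.r_[C+sx*p[0]*ex+sy*(.060+dy)*ey,H+p[1]],R
YS=1
E
python3 - <<'E'
import h; from h import *
from scipy.spatial.transform import Rotation as Ro
P=cloud("top",np.load("top0.npy"))
px=np.array([[52,228],[515,92],[597,370],[132,512]])/6+[290,140]-.4
i=ctrl.camera_info("top");K=np.array([[i['fx'],0,i['cx']],[0,i['fy'],i['cy']],[0,0,1]])
u=cv2.undistortPoints(px.reshape(-1,1,2),K,np.array([i['k1'],0,0,0]))[:,0]
ray=np.c_[u,np.ones(4)]@i['R']; o=-i['R'].T@i['t']; X=o+ray*((.0935-o[2])/ray[:,2])[:,None]
c=X.mean(0); e=(X[0]-X[1]+X[3]-X[2])[:2]; yaw=np.arctan2(-e[0],e[1])
print("corners centre",c,"yaw",yaw,[np.linalg.norm(X[a]-X[(a+1)%4]) for a in range(4)])
np.save('box.npy',np.r_[c[:2],yaw]); C,ex,ey=frame()
for n in("top","scene"):
  P=cloud(n,np.load(n+"0.npy")).reshape(-1,3); P=P[~np.isnan(P[:,0])]
  bx=(P[:,:2]-C)@ex; by=(P[:,:2]-C)@ey; z=P[:,2]
  m=(abs(bx)<55)&(abs(bx)<.055)&(abs(by)<.09); print(n,"lid z panel",np.median(z[(abs(bx)<.025)&(abs(by)<.04)]),"rim",np.median(z[(abs(bx)>.035)&(abs(bx)<.06)&(abs(by)<.09)]))
  for side,s in(("y+",by),("y-",-by),("x+",bx),("x-",-bx)):
    w=by if side[0]=='x' else bx; lim=.09 if side[0]=='x' else .06
    m=(z>.08)&(z<.11)&(abs(w)<(.03 if side[0]=='x' else .055))&(s>.03)&(s<.14); print(side,np.percentile(s[m],[98,99.5]).round(4))
  for k,(sx,sy) in SG.items():
    m=(abs(sy*by-.06)<.014)&(sx*bx>.078)&(sx*bx<.125)&(z>.055); 
    print(k,m.sum(),[(round(a*1e3),round(b*1e3)) for a,b in sorted(zip(sx*bx[m],z[m]))[::max(1,m.sum()//8)]])
  if n=="top":
    m=(z>.025)&(abs(bx)<.25)&(abs(by)>.115)&(abs(by)<.3)
    for lo,hi in((.03,.04),(.045,.06),(.08,.1)):
      q=m&(z>lo)&(z<hi); print(lo,"near -y" ,bx[q&(by<0)].round(2).min(initial=9),bx[q&(by<0)].max(initial=-9).round(2),by[q&(by<0)].max(initial=-9).round(3),"| +y",bx[q&(by>0)].min(initial=9).round(2),bx[q&(by>0)].max(initial=-9).round(2),by[q&(by>0)].min(initial=9).round(3))
for YS in(1,-1):
  h.YS=YS
  for k in SG:
    for q in(1.95,1.2,.6,.1,-.05):
      p,R=pose(k,q); s=ctrl.solve_ik(p,R); print(YS,k,q,p.round(3),None if s is None else s.round(2))
E
```

```text
corners centre [ 0.56933977 -0.04196962  0.0935    ] yaw 0.30514458579045717 [np.float64(0.20895582705574114), np.float64(0.12532168772535535), np.float64(0.2086361119484211), np.float64(0.12606935181966109)]
top lid z panel 0.0937961375742786 rim 0.09317268588286129
y+ [0.1063 0.1074]
y- [0.1028 0.1043]
x+ [0.0649 0.0661]
x- [0.0634 0.0639]
a 196 [(78, 90), (84, 91), (89, 86), (95, 84), (101, 86), (106, 85), (113, 76), (118, 72), (124, 72)]
b 127 [(78, 92), (82, 91), (86, 91), (89, 90), (92, 91), (96, 88), (100, 91), (103, 92), (107, 92)]
c 127 [(78, 91), (82, 92), (86, 94), (89, 97), (92, 99), (96, 96), (100, 99), (103, 101), (106, 106)]
d 131 [(78, 95), (82, 97), (85, 95), (89, 95), (93, 95), (97, 99), (101, 98), (104, 98), (107, 101)]
0.03 near -y -0.02 0.09 -0.167 | +y -0.23 0.15 0.134
0.045 near -y 9.0 -9.0 -9.0 | +y -0.24 0.16 0.118
0.08 near -y 9.0 -9.0 -9.0 | +y -0.11 -0.03 0.152
scene lid z panel 0.093340583904006 rim 0.09200213948649207
y+ [0.1033 0.1048]
y- [0.1059 0.1064]
x+ [0.0628 0.0643]
x- [0.0671 0.0689]
a 186 [(78, 94), (84, 90), (89, 85), (94, 88), (99, 86), (107,
[... 2418 characters left out ...]
7  1.48 -0.4   0.82 -0.9 ]
-1 c 1.2 [ 0.686 -0.068  0.081] [-0.17  1.01  0.42  1.35 -0.38  0.96 -0.95]
-1 c 0.6 [ 0.686 -0.068  0.058] [-0.17  1.32  0.53  0.73 -0.31  1.65 -1.1 ]
-1 c 0.1 [ 0.673 -0.072  0.049] [-0.18  1.31  0.53  0.81 -0.31  1.58 -1.09]
-1 c -0.05 [ 0.669 -0.074  0.047] [-0.18  1.3   0.53  0.84 -0.31  1.57 -1.08]
-1 d 1.95 [0.644 0.044 0.105] [-0.33  0.87  0.35  1.61 -0.4   0.74 -1.05]
-1 d 1.2 [0.65  0.046 0.081] [-0.33  0.96  0.38  1.48 -0.37  0.88 -1.1 ]
-1 d 0.6 [0.65  0.046 0.058] [-0.34  1.26  0.52  0.91 -0.36  1.56 -1.2 ]
-1 d 0.1 [0.637 0.042 0.049] [-0.35  1.25  0.52  0.98 -0.36  1.51 -1.18]
-1 d -0.05 [0.633 0.041 0.047] [-0.35  1.25  0.51  1.01 -0.35  1.49 -1.18]
```

```bash
cat >> h.py <<'E'
def F(): o=ctrl.get_obs(); return o['ft_force'],o['time_s'],o['position']
E
python3 - <<'E'
from h import *
C,ex,ey=frame()
Y=np.r_[ey,0];Z=np.array([0,0,-1.]);R=np.c_[np.cross(Y,Z),Y,Z]
ctrl.move_gripper(0.0,10)
ctrl.movep(np.r_[C,.16],R); print(F()[1:])
for k in 'ab':
    for q in(1.95,1.2,.6,.1,-.05): s=ctrl.solve_ik(*pose(k,q,tmax=0)); print(k,q,None if s is None else s.round(2))
ctrl.move_straight(np.r_[C,.100],speed=.08); ctrl.sleep(.2)
f0=F()[0]; z=.098; L=[]
for n in range(40):
    ctrl.move_straight(np.r_[C,z],speed=.02); f,t,p=F(); fz=f[2]-f0[2]; L.append((round(t,2),round(z,4),round(p[2],4),round(fz,1)))
    if fz>16: break
    z-=.0005 if fz<11 else .00025
print(L); 
ctrl.sleep(.3); f,t,p=F(); print(t,p[2],f-f0)
np.save('press.npy',np.r_[f0,z])
E
```

```text
(4.075, array([ 0.56957461, -0.04064407,  0.16013343]))
a 1.95 [ 0.15  0.68 -0.35  2.14  0.58  0.41  1.21]
a 1.2 [ 0.11  0.72 -0.28  2.2   0.64  0.31  1.16]
a 0.6 [ 0.08  0.75 -0.23  2.19  0.66  0.26  1.14]
a 0.1 [ 0.07  0.78 -0.23  2.16  0.66  0.27  1.14]
a -0.05 [ 0.07  0.79 -0.24  2.15  0.66  0.28  1.14]
b 1.95 [ 0.42  0.73 -0.42  1.99  0.56  0.53  1.48]
b 1.2 [ 0.4   0.76 -0.37  2.04  0.61  0.45  1.45]
b 0.6 [ 0.38  0.79 -0.34  2.04  0.63  0.41  1.42]
b 0.1 [ 0.36  0.82 -0.33  2.01  0.63  0.42  1.42]
b -0.05 [ 0.36  0.82 -0.34  2.    0.63  0.42  1.42]
[(5.42, 0.098, np.float64(0.098), np.float64(0.1)), (5.67, 0.0975, np.float64(0.0975), np.float64(-0.7)), (5.92, 0.097, np.float64(0.097), np.float64(-0.5)), (6.17, 0.0965, np.float64(0.0965), np.float64(0.4)), (6.42, 0.096, np.float64(0.096), np.float64(-0.6)), (6.67, 0.0955, np.float64(0.0955), np.float64(-0.6)), (6.92, 0.095, np.float64(0.095), np.float64(0.5)), (7.17, 0.0945, np.float64(0.0945), np.float64(-0.3)), (7.42, 0.094, np.float64(0.094), np.float64(-0.2)), (7.67, 0.0935, np.float64(0.0935), np.float64(-0.6)), (7.92, 0.0
[... 948 characters left out ...]
43, 0.084, np.float64(0.084), np.float64(-0.6)), (12.68, 0.0835, np.float64(0.0835), np.float64(-0.0)), (12.93, 0.083, np.float64(0.0829), np.float64(0.4)), (13.18, 0.0825, np.float64(0.0825), np.float64(0.3)), (13.43, 0.082, np.float64(0.082), np.float64(0.3)), (13.68, 0.0815, np.float64(0.0814), np.float64(0.3)), (13.93, 0.081, np.float64(0.081), np.float64(-0.4)), (14.18, 0.0805, np.float64(0.0805), np.float64(0.4)), (14.43, 0.08, np.float64(0.08), np.float64(-0.1)), (14.68, 0.0795, np.float64(0.0795), np.float64(-0.9)), (14.93, 0.079, np.float64(0.079), np.float64(0.1)), (15.18, 0.0785, np.float64(0.0785), np.float64(0.1))]
15.475 0.07849687488138543 [ 0.12754371  0.53349035 -0.62696155]
```

```bash
python3 - <<'E'
from h import *
o=ctrl.get_obs(); print(o['width'],o['position'],o['ft_force'],o['grip_force'])
p,d=ctrl.capture("scene"); P=cloud("scene",d)
print(proj("scene",o['position']))
cv2.imwrite("pics/s1.png",cv2.resize(p[100:300,260:460],None,fx=3,fy=3,interpolation=cv2.INTER_CUBIC))
E
```

```text
0.0005855997293655329 [ 0.5693404  -0.04194897  0.07849687] [-0.05377531  0.28902369 -0.72346081] 0.0
[[354.73242448 213.71494218]]
```

View pics/s1.png

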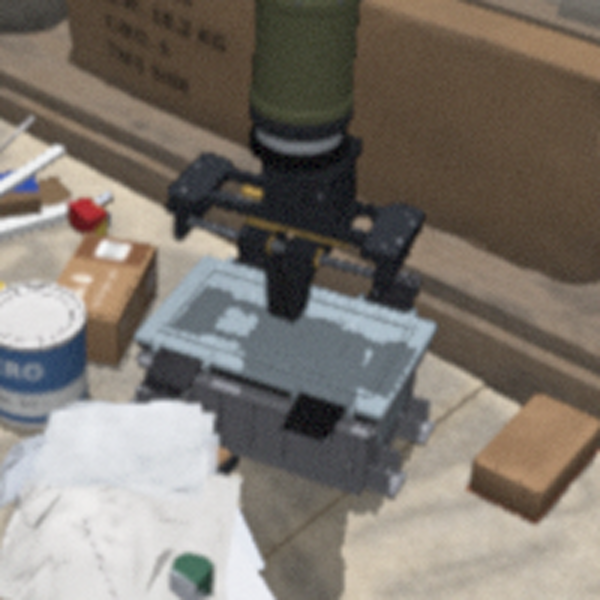

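The fingertip shows at crop (287,317), full picture (355.7,205.7), while the reported TCP projects to (354.7,213.7). The real tip therefore looks about 19 mm higher than reported and still clear of the lid. I'll check this with depth.

```bash
python3 - <<'E'
from h import *
C,ex,ey=frame(); print("pinch_z",ctrl.pinch_z)
for n in("scene","top"):
    p,d=ctrl.capture(n); P=cloud(n,d)
    if n=="scene":
        for v in range(192,212,2): print(v,[tuple((P[v,u]*1000).round().astype(int)) for u in(350,354,358)],p[v,354])
i=ctrl.camera_info("wrist"); o=ctrl.get_obs(); p,d=ctrl.capture("wrist")
print("wrist cam pos",-i['R'].T@i['t'],"tcp px",proj("wrist",o['position'],i))
for k,(sx,sy) in SG.items(): print(k,proj("wrist",np.r_[C+sx*.07*ex+sy*.06*ey,.088],i))
P=cloud("wrist",d,i); Q=P.reshape(-1,3); bx=(Q[:,:2]-C)@ex; by=(Q[:,:2]-C)@ey
m=(abs(bx)<.06)&(abs(by)<.09)&(Q[:,2]>.07)&(Q[:,2]<.105); print(m.sum(),np.nanmedian(Q[m,2]))
cv2.imwrite("pics/w1.png",p)
E
```

```text
pinch_z 0.0187
192 [(np.int64(554), np.int64(-35), np.int64(148)), (np.int64(559), np.int64(-44), np.int64(150)), (np.int64(561), np.int64(-54), np.int64(154))] [32 32 32]
194 [(np.int64(554), np.int64(-36), np.int64(142)), (np.int64(561), np.int64(-42), np.int64(142)), (np.int64(558), np.int64(-57), np.int64(152))] [18 20 15]
196 [(np.int64(554), np.int64(-37), np.int64(137)), (np.int64(563), np.int64(-41), np.int64(135)), (np.int64(562), np.int64(-54), np.int64(142))] [25 24 22]
198 [(np.int64(555), np.int64(-36), np.int64(131)), (np.int64(560), np.int64(-44), np.int64(132)), (np.int64(561), np.int64(-55), np.int64(138))] [23 23 17]
200 [(np.int64(555), np.int64(-37), np.int64(125)), (np.int64(559), np.int64(-45), np.int64(127)), (np.int64(562), np.int64(-55), np.int64(131))] [24 24 21]
202 [(np.int64(554), np.int64(-38), np.int64(120)), (np.int64(559), np.int64(-46), np.int64(122)), (np.int64(562), np.int64(-55), np.int64(125))] [29 23 24]
204 [(np.int64(556), np.int64(-36), np.int64(112)), (np.int64(560), np.int64(-45), np.int64(115)), (np.int64(563), np.int64(-55), np.int64(119))] [24 24 19]
206 [(np.int64(571), np.int64(-24), np.int64(92)), (np.int64(560), np.int64(-45), np.int64(109)), (np.int64(561), np.int64(-57), np.int64(115))] [78 73 65]
208 [(np.int64(565), np.int64(-29), np.int64(91)), (np.int64(570), np.int64(-38), np.int64(94)), (np.int64(577), np.int64(-44), np.int64(93))] [118 110 102]
210 [(np.int64(559), np.int64(-35), np.int64(92)), (np.int64(563), np.int64(-44), np.int64(94)), (np.int64(572), np.int64(-49), np.int64(93))] [116 111 101]
wrist cam pos [ 0.50501573 -0.06164673  0.2557245 ] tcp px [[317.25623518 230.36000662]]
a [[448.12607768  93.47487766]]
b [[186.03944609  93.73046121]]
c [[211.09196514 352.2983397 ]]
d [[423.82418325 352.25795797]]
52073 0.09403538588844913
```

View pics/w1.png

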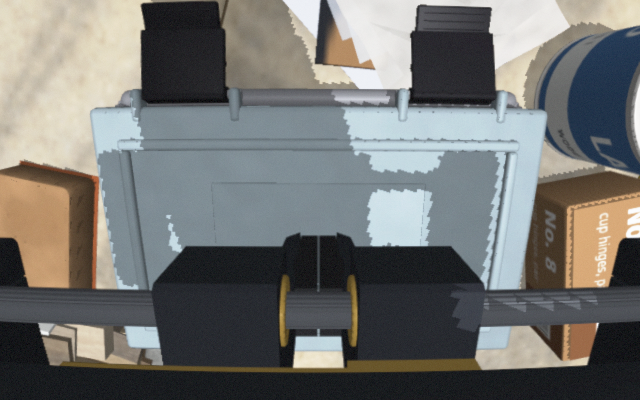

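The wrist view shows the lid filling the middle, with near clips b at (180,50) and a at (455,50) and closed fingers at about (318,290). Depth puts the real fingertip near z = 0.107, about 28 mm above the reported TCP, so I continue down by feel.

```bash
python3 - <<'E'
from h import *
C,ex,ey=frame(); f0=np.load('press.npy')[:3]; L=[]
def go(z,sp=.03):
    ctrl.move_straight(np.r_[C,z],speed=sp); f,t,p=F(); fz=(f-f0)[2]; L.append((round(t,2),round(z,5),round(p[2]-z,5),round(fz,1))); return fz
z=.071; fz=go(z,.05); zc=None
while z>.055 and fz<16:
    if fz>4 and zc is None: zc=z
    st=.001 if zc is None else .0007 if zc-z<.0015 else .0003 if fz<10 else .0001
    z-=st; fz=go(z)
print([tuple(map(float,l)) for l in L],zc)
E
```

```text
[(15.97, 0.071, -0.00054, -0.4), (16.23, 0.07, -2e-05, 0.1), (16.48, 0.069, -0.0, 0.3), (16.73, 0.068, -7e-05, -0.2), (16.98, 0.067, -8e-05, 0.2), (17.23, 0.066, -7e-05, 0.4), (17.48, 0.065, -6e-05, -0.1), (17.73, 0.064, -3e-05, 0.6), (17.98, 0.063, 0.00039, 5.1), (18.23, 0.0623, 0.00052, 7.1), (18.48, 0.0616, 0.0006, 8.2), (18.73, 0.0609, 0.00061, 7.0), (18.98, 0.0606, 0.00063, 7.4), (19.23, 0.0603, 0.00067, 7.9), (19.48, 0.06, 0.00068, 7.6), (19.73, 0.0597, 0.00065, 7.7), (19.98, 0.0594, 0.00083, 9.1), (20.23, 0.0591, 0.00108, 11.3), (20.48, 0.059, 0.00114, 11.4), (20.73, 0.0589, 0.00124, 12.8), (20.98, 0.0588, 0.00133, 13.4), (21.23, 0.0587, 0.00139, 14.3), (21.48, 0.0586, 0.00153, 14.3), (21.73, 0.0585, 0.00157, 14.8), (21.98, 0.0584, 0.00166, 15.1), (22.23, 0.0583, 0.00175, 17.2)] 0.06299999999999999
```

The contact force shows the real fingertip is 30 mm short of the nominal TCP, along the tool axis. I'm at 17 N with the lid home, so I'll lean to about 20 N, hold, then do clip a in feeling steps.

```bash
cat >> h.py <<'E'
H=.084; OFF=.030; LOG=[]
_Y=np.r_[frame()[2],0]; _Z=np.array([0,0,-1.]); RD=np.c_[np.cross(_Y,_Z),_Y,_Z]
def tip(k,q,up=0.,out=0.,r=.0330):
    "nominal-TCP target with the fingers' inner edge on tab of clip k at swing q (tool vertical)"
    C,ex,ey=frame(); sx,sy=SG[k]; phi=.27+q
    return np.r_[C+sx*(.070+r*np.sin(phi)+.009+out)*ex+sy*.060*ey, H-r*np.cos(phi)+up-OFF]
def shut(k,qs,fstop=17.,fmax=23.,qmin=-.12):
    ctrl.movep(tip(k,1.8,.035),RD); ctrl.sleep(.1); f0=F()[0]
    ctrl.move_straight(tip(k,1.8,.0),speed=.1)
    for q in qs:
        ctrl.move_straight(tip(k,q),speed=.06); f,t,p=F(); f=f-f0; n=np.linalg.norm(f)
        LOG.append((k,round(t,2),round(q,3),f.round(1).tolist(),((p-tip(k,q))*1e3).round(1).tolist()))
        if n>fmax or (q<=.0 and n>fstop): break
    print(*LOG,sep='\n'); LOG.clear()
    return n
def away(k,q=0.):
    ctrl.move_straight(tip(k,q,0,.02),speed=.15); ctrl.move_straight(tip(k,q,.09,.03),speed=.25)
E
python3 - <<'E'
from h import *
C,ex,ey=frame(); f0=np.load('press.npy')[:3]
for z in(.0581,.0579): ctrl.move_straight(np.r_[C,z],speed=.03); print((F()[0]-f0)[2])
for _ in range(3): ctrl.sleep(.4); print((F()[0]-f0)[2],F()[1])
ctrl.move_straight(np.r_[C,.12],speed=.15); print(F()[1])
n=shut('a',[1.2,.85,.65]+list(np.arange(.59,.0,-.06))+[-.02,-.05,-.08,-.1,-.12]); print(n)
E
```

```text
17.230611886550975
19.1175087817891
19.75935733897783 23.125
20.351537179208393 23.525
19.870267072086353 23.925
24.4917
('a', 26.13, 1.2, [0.9, 0.2, 0.2], [0.2, 0.0, 0.2])
('a', 26.48, 0.85, [-0.2, -0.2, -0.6], [0.1, 0.1, -0.3])
('a', 26.73, 0.65, [0.7, -1.5, -0.7], [-0.0, 0.0, -0.3])
('a', 26.98, np.float64(0.59), [-1.0, -0.8, 1.0], [-0.4, -0.1, -0.0])
('a', 27.23, np.float64(0.53), [-2.3, -1.2, 1.9], [-0.7, -0.3, -0.1])
('a', 27.48, np.float64(0.47), [-3.9, -1.8, 0.4], [-0.8, -0.4, -0.2])
('a', 27.73, np.float64(0.41), [-4.6, -2.8, 1.0], [-1.2, -0.5, -0.2])
('a', 27.98, np.float64(0.35), [-5.1, -2.7, 1.6], [-1.2, -0.5, -0.3])
('a', 28.23, np.float64(0.29), [-4.3, -2.0, -0.5], [-0.8, -0.3, -0.3])
('a', 28.48, np.float64(0.23), [-3.6, -2.0, -0.2], [-0.1, -0.0, -0.2])
('a', 28.73, np.float64(0.17), [-3.8, -3.2, 0.7], [-0.4, -0.5, -0.1])
('a', 28.98, np.float64(0.11), [-2.2, -1.4, 0.0], [0.8, 0.4, -0.0])
('a', 29.23, np.float64(0.05), [-0.4, -1.2, -0.0], [2.5, 1.0, 0.2])
('a', 29.48, -0.02, [-0.9, -0.2, 1.5], [0.8, 0.3, 0.1])
('a', 29.73, -0.05, [-1.1, -1.1, 2.2], [-0.0, 0.0, 0.1])
('a', 29.98, -0.08, [-3.0, -1.9, 4.7], [-0.8, -0.3, 0.1])
('a', 30.23, -0.1, [-3.7, -1.1, 5.6], [-1.4, -0.5, 0.1])
('a', 30.48, -0.12, [-5.1, -2.3, 7.3], [-2.0, -0.7, 0.1])
9.202823941041666
```

```bash
cat >> h.py <<'E'
QS=[1.2,.65,.53,.41,.29,.17,.05,-.06]
def seat(k,f0,q=-.06,outs=(-.003,-.005,-.007,-.009)):
    for o in outs:
        ctrl.move_straight(tip(k,q,0,o),speed=.06); f,t,p=F(); f=f-f0
        print('seat',k,round(t,2),o,f.round(1),((p-tip(k,q,0,o))*1e3).round(1))
        if np.linalg.norm(f)>17: break
def away(k,q=-.06):
    ctrl.move_straight(tip(k,q,.01,.02),speed=.2); ctrl.move_straight(tip(k,q,.09,.03),speed=.3)
E
python3 - <<'E'
from h import *
f0=F()[0]-np.array([-5.1,-2.3,7.3])
seat('a',f0,q=-.06,outs=(-.004,-.006)); away('a'); print(F()[1])
i=ctrl.camera_info("wrist")
n=shut('c',QS,fstop=30); 
E
```

```text
seat a 30.73 -0.004 [-7.6 -2.3  7.1] [-4.1 -1.3 -0.2]
seat a 30.98 -0.006 [-10.5  -2.5   9.2] [-6.1 -2.  -0.2]
31.6917
('c', 33.77, 1.2, [0.1, 0.0, -0.0], [-0.2, 0.2, -0.5])
('c', 34.22, 0.65, [1.0, 0.9, 0.6], [-0.1, 0.1, -0.3])
('c', 34.47, 0.53, [2.7, 1.3, 2.5], [1.0, 0.4, 0.5])
('c', 34.72, 0.41, [4.4, 1.9, 1.5], [1.4, 0.6, 0.5])
('c', 34.97, 0.29, [5.1, 1.7, 1.5], [2.2, 1.0, 0.7])
('c', 35.22, 0.17, [5.1, 2.0, -0.4], [1.6, 0.8, 0.4])
('c', 35.47, 0.05, [1.4, 1.8, 1.0], [-0.8, -0.2, -0.4])
('c', 35.72, -0.06, [6.5, 1.0, 0.4], [2.4, 0.8, 0.6])
```

```bash
python3 - <<'E'
from h import *
f0=F()[0]-np.array([6.5,1.0,.4])
seat('c',f0,outs=(-.003,-.005)); away('c'); print(F()[1])
p,d=ctrl.capture("scene"); P=cloud("scene",d)
C,ex,ey=frame(); Q=P.reshape(-1,3); bx=(Q[:,:2]-C)@ex; by=(Q[:,:2]-C)@ey; z=Q[:,2]
for k in 'ab':
    sx,sy=SG[k]
    for zl in(.05,.055,.06,.065,.07,.075,.08):
        m=(abs(sy*by-.06)<.012)&(sx*bx>.05)&(sx*bx<.12)&(abs(z-zl)<.0025); print(k,zl,m.sum(),(np.median(sx*bx[m])*1e3).round(1) if m.any() else '')
cv2.imwrite("pics/s2.png",cv2.resize(p[160:280,280:430],None,fx=5,fy=5,interpolation=cv2.INTER_CUBIC))
E
```

```text
seat c 35.97 -0.003 [11.9  1.7 -2.5] [5.4 1.8 1.1]
seat c 36.22 -0.005 [15.6  5.4 -6.8] [7.4 2.4 1.3]
36.9167
a 0.05 8 76.1
a 0.055 18 77.1
a 0.06 10 76.8
a 0.065 11 76.4
a 0.07 20 78.3
a 0.075 37 111.3
a 0.08 22 77.2
b 0.05 13 72.0
b 0.055 3 72.9
b 0.06 0 
b 0.065 0 
b 0.07 0 
b 0.075 0 
b 0.08 0
```

View pics/s2.png

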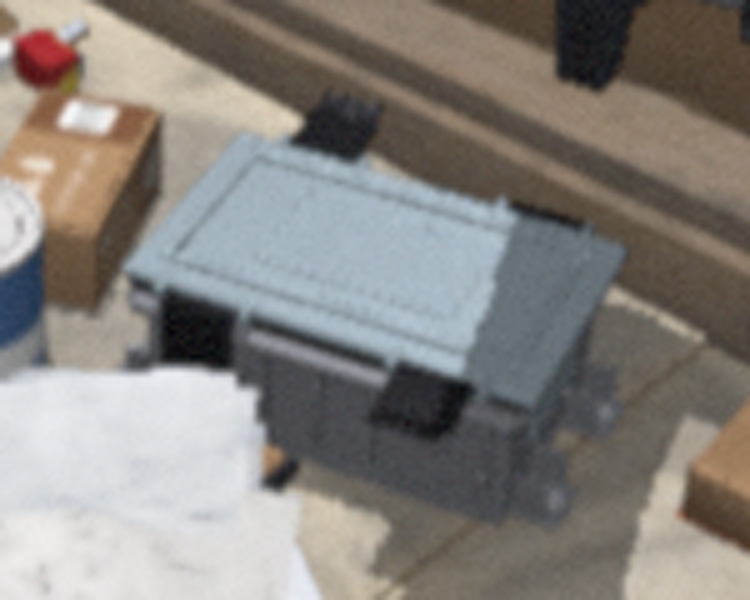

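Clip a at (200,330) hangs flush and clip c at (548,213) has dropped behind the lid edge. Clips d (340,125) and b (425,400) are still open. Both closed clips met a firm stop, so I go on with d and b.

```bash
python3 - <<'E'
from h import *
for k in 'db':
    n=shut(k,QS,fstop=30)
    o=F(); 
    if n>23: break
    f0=o[0]*0+np.load('press.npy')[:3]
    seat(k,f0,outs=(-.003,-.005)if k=='d' else(-.004,-.007)); away(k); print(F()[1])
p,d=ctrl.capture("scene"); 
cv2.imwrite("pics/s3.png",cv2.resize(p[160:280,280:430],None,fx=5,fy=5,interpolation=cv2.INTER_CUBIC))
p,d=ctrl.capture("top"); cv2.imwrite("pics/t3.png",cv2.resize(p[140:240,290:420],None,fx=6,fy=6,interpolation=cv2.INTER_CUBIC))
E
```

```text
('d', 38.59, 1.2, [0.0, 0.4, 0.3], [-0.4, 0.0, -0.5])
('d', 39.04, 0.65, [0.6, -0.5, -0.3], [-1.0, -0.3, -0.6])
('d', 39.29, 0.53, [1.7, 0.8, 0.8], [0.1, 0.0, 0.0])
('d', 39.54, 0.41, [2.4, 1.7, -0.2], [0.6, 0.2, 0.2])
('d', 39.79, 0.29, [5.4, 2.0, -0.9], [0.7, 0.2, 0.1])
('d', 40.04, 0.17, [3.9, 1.6, -0.8], [-0.4, -0.2, -0.2])
('d', 40.29, 0.05, [3.9, 1.1, 0.2], [-0.5, -0.2, -0.1])
('d', 40.54, -0.06, [8.7, 2.2, 0.9], [3.0, 1.0, 0.9])
seat d 40.79 -0.003 [12.5  3.3 -3.7] [5.9 2.1 1.3]
seat d 41.04 -0.005 [17.2  5.  -6.1] [7.9 2.9 1.6]
41.7417
('b', 43.82, 1.2, [-0.4, -0.8, -0.9], [-0.2, -0.1, 0.0])
('b', 44.27, 0.65, [0.7, -0.3, -0.8], [-0.0, 0.3, -0.5])
('b', 44.52, 0.53, [-1.7, -1.5, 0.0], [-0.5, -0.1, -0.2])
('b', 44.77, 0.41, [-3.3, -2.0, 0.2], [-1.0, -0.3, -0.3])
('b', 45.02, 0.29, [-1.5, -1.3, 0.8], [-0.1, -0.0, -0.2])
('b', 45.27, 0.17, [0.2, -0.8, -0.6], [1.5, 0.5, 0.1])
('b', 45.52, 0.05, [0.2, -0.7, -0.9], [1.7, 0.6, 0.2])
('b', 45.77, -0.06, [-3.1, -2.3, 1.5], [-0.7, -0.3, -0.1])
seat b 46.02 -0.004 [-9.5 -1.1  8.7] [-4.6 -1.6 -0.2]
seat b 46.27 -0.007 [-14.4  -2.5  12.4] [-7.7 -2.7 -0.4]
46.975
```

View pics/s3.png

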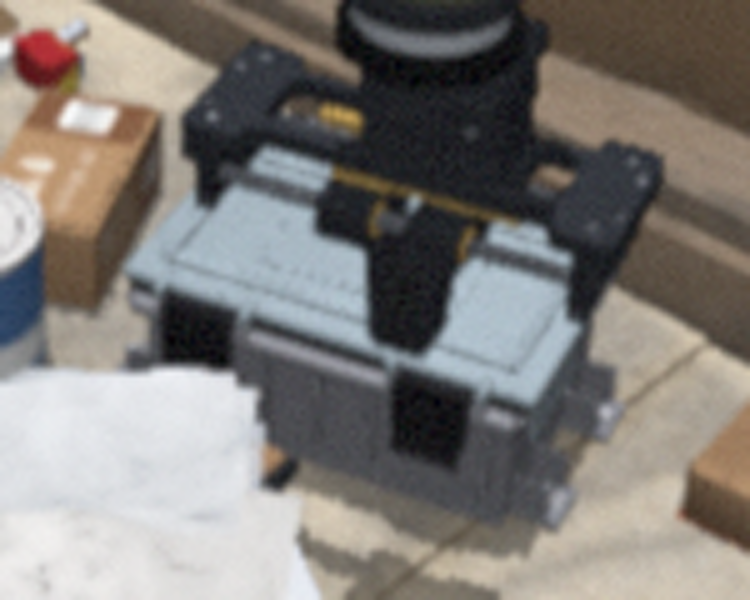

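View pics/t3.png

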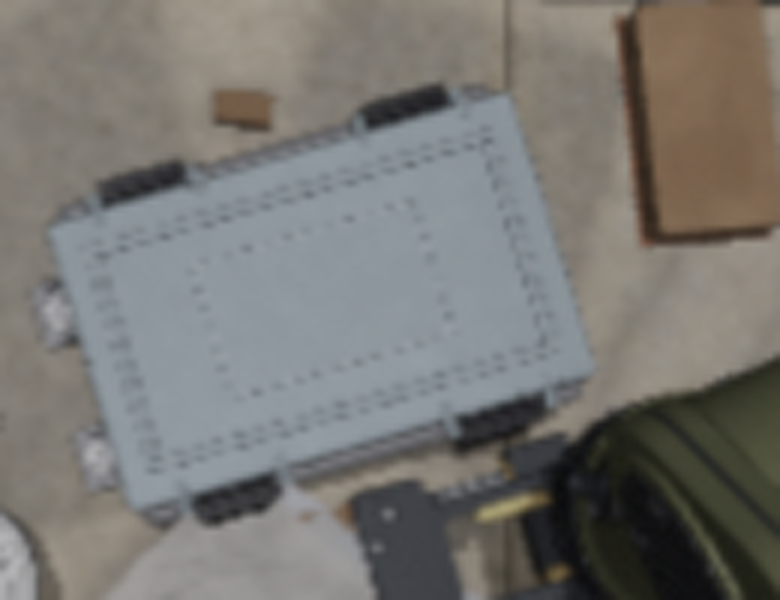

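All four clips now hang flat: d (142,183), c (405,105), b (500,420) and a (237,500) in the top crop. They stick out equally, the arm is clear, and the neighbouring things haven't moved.

```bash
python3 -c "
from rig import ctrl
print(ctrl.get_obs()['ft_force']); print(ctrl.job_done())"
```

```text
[-0.2291871  -0.00719197  0.05985076]
the job is handed in; nothing more can be done
None
```

I pressed the lid home and held it at about 20 N for over a second, snapped all four clips shut in the order a, c, d, b, and handed the job in at about 47 s; measured forces stayed under 20 N and the neighbouring things were not moved, but the judge's verdict was not shown.

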